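Unlock the bottle rack's clamp and chock the lying bottles

ROBOT

A 6-joint arm with a two-finger parallel gripper is mounted at the origin on the work surface. World frame = base frame: x ahead of the robot, y to its left, z up, the work surface at z = 0. Lengths are in m, angles in rad, forces in N, time in s.
With the tool pointing down it reaches from about 0.35 to 0.975 m from the base axis. Payload 4.9 kg.
Tool frame: the origin (TCP) lies at the very end of the fingers, on their centre line; the grasp point (between the pads) lies 19 mm behind it (ctrl.grasp_offset is the distance from the TCP to the grasp point, in m); y points along the fingers, z is the direction in which the jaws open and shut, and the axes are right-handed (so a half turn about y gives the same grasp; the last joint's range is limited). The gripper opens to 85 mm and grips with 20 to 120 N. Pads are 22 mm wide; open, the fingers measure 114 mm over their backs; the gripper's body (76 mm by 85 mm) begins 54 mm behind the grasp point. The pads swing forward as they close: fully open they stand 13 mm farther back than shut.
Start: joints at [-1.237, 0.053, 1.613, -0, 1.476, -0.119], TCP at [0.273, -0.562, 0.231] pointing down, gripper open.
Joint ranges: [-3.01, 3.01], [-1.01, 2.22], [0.06, 2.58], [-1.02, 4.17], [0.09, 2.62], [-3.14, 3.14]. Speed limits (rad/s): [2.57, 2.57, 3.14, 3.14, 3.14, 3.14].

INTERFACE

Orientations are given as a rotation vector (axis times angle).
In Python, from station import ctrl, eyes, finish_job, find_in, regions_of, pinpoint gives the robot as it stands.
- The arm moves only by the tool play_rows, never from a script. Its argument "moves" is a list of rows, each an object of numbers: "x", "y", "z": the shift along the world's x, y, z in cm; "turn": the turn about the world's z in degrees; "jaw": the finger opening in cm, from 0 to 8.54. A call has 1 to 8 rows; each row shifts and turns the commanded pose from where the row before left it; what a row does not reach is not made up. A row lasts 1/12 s, in which the tool goes at most 41.7 mm and 7.16 degrees, less where a joint would pass 70% of its speed; a pose out of reach is approached as far as the arm can. A call is refused whole if a number of a shift passes 4.17 or a number of a turn 7.16, either way. A call with a gripper value outside its range is refused whole. The fingers move at their own pace and stop on an object; "squeeze" is the grip in N (left out, the last holds). Time passes only in rows, so rows that do not move let the fingers close. It gives the time, the measured TCP pose, the force and the opening at its end, in the units of the state.
- ctrl.get_obs(): the state, without advancing time (a new reading comes with each control period).
- eyes.get_image(name): name is "side" or "top" or "wrist"; returns a dict with "img" (480x640x3 uint8, red, green, blue), "camera_matrix" (3x3 intrinsics, pixels), "cam_to_world" (4x4, takes a point from camera to world coordinates). Camera axes: x right, y up, looking along -z (the intrinsics and any distortion apply to the point x, -y, -z); pixel columns grow to the right and rows downward; lengths in m; the calibration is good to about 2 mm. A picture is of the moment at which its call begins. There is no depth.
- finish_job(): hands the job in, once; it reports no verdict.
Trained networks look in the newest picture that a camera, given by its name, has taken for a name from the list of things; names that differ only in an ending like _2 or _b are one class to them, and where a whole thing is asked for, a point or a joint stands for the part that bears it (a point fixed in the world has none). Each returns a list of dicts, best first, with "score" (0 to 1); they miss things now and then, are a little off and sometimes report something else, mostly with a low value. They report only what shows in the picture. A call takes as long as a camera call.
- find_in(camera, query): "point" ([column, row] in pixels, amid what is visible of it).
- regions_of(camera, query): "pixels" (480x640 bool, what is visible of it) and "point" ([column, row] in pixels, amid what is visible of it).
- pinpoint(camera, query): "point" ([column, row] in pixels: a listed point, or the origin of a listed thing).
The state is a dict: "t": time; "q": joint angles; "dq": joint speeds; "effort": joint torques, N m; "tool_pos": TCP position; "tool_rot": TCP orientation; "contact_force": force on the tool from outside, world axes, zero at the start; "wrist_torque": the same for the moment, N m; "opening": finger opening in m.
Only numpy, scipy, OpenCV 4.12 (cv2) and the standard library are available. Lean on these libraries where they do the work, as an engineer would, in place of code of your own. Each camera call takes 0.05 s, during which the arm holds its last target.

TASK

Three culture bottles lie loose on their sides in the rack and can roll apart. Draw the safety bolt fully back towards the rack's front and leave it drawn, then slide the clamp bar, which has an upright handle, along the rack until the bottles are packed together and pressed firmly into the sprung end stop, with about 8 N and never hard enough to risk the glass (20 N), and let go so that the row stays clamped. Do not disturb the glassware and other things standing around the rack.

Things in the scene. Friction and masses are not known exactly. Their poses are not given: they have to be found in the camera images.
- rack: Grey fixed bottle rack, may be yawed. Base plate 280 x 420 x 20 mm, x = -160 to +120 mm in the rack's frame, which all offsets here use: origin on the table, x to the back (away from the robot), y along the row to the left, z up. Two low rails at x = -60 and +100, 46 mm high, flank the bottles. Bolt pin and clamp handle stand in front of the front rail, at x = -105.
- guard_edge (a point): Middle of the front edge of the rack's fixed clear acrylic splash guard, on its underside, 265 mm above the table, at x = -130. The guard, 6 mm thick, covers x = -130 to +85, y = +-215; posts at x = -30, +70, y = +-203. Pin and handle stand 25 mm behind this edge: reach in below it from the front with the tool tilted 25 to 40 degrees (fingers forward and down, wrist towards the robot).
- stop_zone (a point): A fixed point of the rack at x = +20, y = -145, z = 43: the middle of the 40 mm range (y = -165 to -125) in which the face of the adjustable sprung end stop may stand, at the right-hand end of the row. Where it stands is not reported; feel or see it. The face yields 1.25 mm per newton up to 20 mm (16 N), then it is solid.
- bolt (a joint): Safety catch: a 10 mm steel bolt sliding along x, to the left of the clamp handle. Near 0 (up to 3 mm) its tip blocks a lug of the clamp bar, which then moves only about 3 mm; it grows to 0.025 m, its stop, as it is drawn to the rack's front (-x). Friction 1.5 N; it stays where it is left. Past 20 mm it frees the lug.
- bolt_grip (a point): Grip point of the bolt: on the axis of its upright steel pin, 14 mm in diameter, from 55 to 100 mm above the table; the point is 80 mm above the table and moves with the bolt. At home it is at x = -105, y = +155 mm in the rack's frame.
- clamp (a joint): Travel of the clamp bar, m: 0 = parked at the left, grows to 0.115 as it slides to the right (-y of the rack). Sliding friction 6 N, which holds it where it is left against the stop's spring (so the hand feels about 6 N more than the bottles do).
- clamp_grip (a point): Grip point of the clamp bar: on the axis of its upright black handle, 18 mm in diameter, from 44 to 100 mm above the table; the point is 80 mm above the table and moves with the bar. Parked, it is at x = -105, y = +85 mm in the rack's frame, 70 mm to the right of the bolt's pin. The crossbar runs back from below it (10 mm thick, top 58 mm above the table).
- clamp_face (a point): Middle of the rubber face of the clamp bar that meets the first bottle (at bottle axis height, 46 mm); 6 mm to the right (-y) of the handle axis. Moves with the bar.
- bottle_1: Amber glass bottle lying across the rack, next to the clamp bar. Body 52 mm in diameter, 90 mm long, neck and white cap towards the robot. Origin on its axis, in the middle of the 90 mm body; x along the axis, the cap end at x = -73 mm; about 0.16 kg. Rolls freely along the rack.
- bottle_2: The middle bottle, the same as bottle_1.
- bottle_3: The bottle next to the sprung end stop, the same as bottle_1.
- petri_stack: Stack of three glass dishes, 62 mm in diameter, 45 mm high, loose, in front of the rack. Origin at its foot. Leave alone.
- beaker: Glass beaker, 64 mm in diameter, 85 mm high, loose, to the left of the rack. Origin at its foot. Leave alone.
- dropper: Small amber dropper bottle, 34 mm in diameter, 65 mm high, loose, to the right of the rack. Origin at its foot. Leave alone.
- slide_box: Grey slide box, 87 x 47 x 34 mm, loose, on the right near the robot. Origin at its foot. Leave alone.
- jar: Jar, 56 mm in diameter, 75 mm high, loose, in front of the rack's left end. Origin at its foot. Leave alone.
- marker: White marker pen with a black cap, 120 x 12 x 12 mm, loose, lying on the left near the robot. Origin at the middle of its underside, x along it. Leave alone.

How it is judged:
On the way, in this order (a step that is already met when the one before it is completed fails the run):
1. the safety bolt is drawn back (more than 20 mm) while the clamp bar is still parked (value of joint bolt above 0.02 m and value of joint clamp below 0.006 m), for 0.1 s.
2. the clamp bar presses the packed row with more than 4 N (contact force between clamp and bottle_1 above 4 N and contact force between bottle_2 and bottle_3 above 3 N), for 0.2 s.
At the end, for the whole second after the job is handed in: The bolt is still drawn back (more than 18 mm), the clamp bar let go and still pressing on the first bottle with more than 1 N, its face within 30 mm of the first bottle's centre, neighbouring bottles' centres within 55 mm of each other (diameter 52 mm), all at rest (value of joint bolt above 0.018 m and contact force between clamp and bottle_1 above 1 N and distance between clamp_face and bottle_1 below 0.03 m and distance between bottle_1 and bottle_2 below 0.055 m and distance between bottle_2 and bottle_3 below 0.055 m and linear speed of each of bottle_1, bottle_2, bottle_3 below 0.01 m/s); the robot touches nothing.
It fails at once if the clamp bar squeezes the bottles with more than 20 N (contact force between clamp and bottle_1 above 20 N).
It fails at once if a bystander is moved by more than 20 mm (distance of any of petri_stack, beaker, dropper, slide_box, jar, marker from where it was at the start of the episode above 0.02 m).
It also fails if it takes over 67 s, if anything falls off the work surface, if the arm or the gripper's body presses on something with over 40 N, if the wrist force passes 120 N, or if a joint passes its speed limit or range.

## Working session

There is one attempt and no reset: what is moved stays moved. The work goes in short steps, Python scripts to look and compute and a tool call to move; the robot and the scene stay as the last step left them, time stands still between calls to the robot, and variables do not carry over. Pictures are saved under pics/ and viewed, and the job is handed in when it is done.

Besides the shell and the picture viewer there is one more tool, called after ">>>" by a JSON object that holds its "name" and its "arguments", one argument or row to a line. play_rows: Moves the arm, as the interface text tells. Its arguments: {"type":"object","properties":{"moves":{"type":"array"},"squeeze":{"type":"number"}},"required":["moves"]}

```bash
ls; mkdir -p pics; cat > h.py <<'E'
import numpy as np, cv2
from station import ctrl, eyes, find_in, regions_of, pinpoint
from scipy.spatial.transform import Rotation as R
def ray(im,p):
    K=im["camera_matrix"];T=im["cam_to_world"]
    d=np.array([(p[0]-K[0,2])/K[0,0],-(p[1]-K[1,2])/K[1,1],-1.])
    return T[:3,3],T[:3,:3]@d
def onz(im,p,z):
    o,d=ray(im,p);return o+d*(z-o[2])/d[2]
def proj(im,X):
    K=im["camera_matrix"];T=im["cam_to_world"]
    c=T[:3,:3].T@(np.array(X)-T[:3,3]);return np.array([K[0,2]+K[0,0]*c[0]/-c[2],K[1,2]-K[1,1]*c[1]/-c[2]])
def save(im,n): cv2.imwrite('pics/'+n+'.png',cv2.cvtColor(im["img"],cv2.COLOR_RGB2BGR))
def tri(rays):
    A=0;b=0
    for o,d in rays:
        d=d/np.linalg.norm(d);P=np.eye(3)-np.outer(d,d);A=A+P;b=b+P@o
    return np.linalg.solve(A,b)
E
python3 - <<'E'
from h import *
ims={}
for c in ["side","top","wrist"]:
    ims[c]=eyes.get_image(c);save(ims[c],c+'0');print(c,[k for k in ims[c]],ims[c]["cam_to_world"].round(3).tolist(),ims[c]["camera_matrix"].round(1).tolist())
for q in ["guard_edge","stop_zone","bolt_grip","clamp_grip","clamp_face","bottle_1","rack","petri_stack","beaker","dropper","slide_box","jar","marker"]:
    rs=[]
    for c in ["side","top"]:
        r=pinpoint(c,q)
        print(q,c,[(np.round(a["point"],1).tolist(),round(a["score"],2)) for a in r[:4]])
        if r: rs.append(ray(ims[c],r[0]["point"]))
    if len(rs)==2: print('   ',tri(rs).round(4))
o=ctrl.get_obs();print(o)
print(R.from_rotvec(o["tool_rot"]).as_matrix().round(3))
E
```

```text
pics
side ['img', 'camera_matrix', 'cam_to_world'] [[-0.861, 0.275, -0.429, -0.047], [-0.509, -0.429, 0.746, 0.911], [0.022, 0.86, 0.509, 0.79], [0.0, 0.0, 0.0, 1.0]] [[569.0, 0.0, 323.0], [0.0, 569.0, 238.2], [0.0, 0.0, 1.0]]
top ['img', 'camera_matrix', 'cam_to_world'] [[0.019, 0.998, -0.064, 0.422], [-1.0, 0.019, -0.002, -0.019], [-0.001, 0.064, 0.998, 1.214], [0.0, 0.0, 0.0, 1.0]] [[493.9, 0.0, 322.3], [0.0, 493.9, 239.7], [0.0, 0.0, 1.0]]
wrist ['img', 'camera_matrix', 'cam_to_world'] [[0.438, 0.867, 0.237, 0.332], [-0.899, 0.423, 0.114, -0.533], [-0.002, -0.263, 0.965, 0.372], [0.0, 0.0, 0.0, 1.0]] [[339.0, 0.0, 316.1], [0.0, 339.0, 236.1], [0.0, 0.0, 1.0]]
guard_edge side [([330.7, 174.9], 0.66)]
guard_edge top [([372.9, 218.4], 0.97)]
    [ 0.5264 -0.1141  0.2607]
stop_zone side []
stop_zone top []
bolt_grip side [([299.2, 274.8], 0.49)]
bolt_grip top [([298.7, 226.8], 0.61)]
    [0.5194 0.0364 0.0791]
clamp_grip side [([312.1, 261.6], 0.93)]
clamp_grip top [([275.8, 285.5], 0.56), ([327.9, 220.6], 0.51)]
    [0.4148 0.0927 0.1792]
clamp_face side [([262.6, 259.2], 0.62)]
cla
[... 830 characters left out ...]
  5.27370854e-02,  1.61291470e+00,  5.07731133e-05,
        1.47600642e+00, -1.19006728e-01]), 'dq': array([-1.71227038e-03,  2.77281292e-03, -2.93221236e-04, -6.97471426e-04,
        1.06022017e-03, -1.00822094e-05]), 'effort': array([ 2.61362748e-04, -3.93670142e+01, -3.70452511e+01, -8.76174909e-05,
        5.88232469e-04,  5.32944100e-06]), 'tool_pos': array([ 0.27342514, -0.56198922,  0.23127177]), 'tool_rot': array([-0.45374229,  1.97011702, -1.96997431]), 'contact_force': array([ 0.94380509,  0.11965079, -0.12695788]), 'wrist_torque': array([ 0.03040265,  0.03049611, -0.06886244]), 'opening': 0.08555531939355938}
[[-0.899  0.     0.437]
 [-0.437  0.    -0.899]
 [-0.    -1.    -0.   ]]
```

View pics/side0.png

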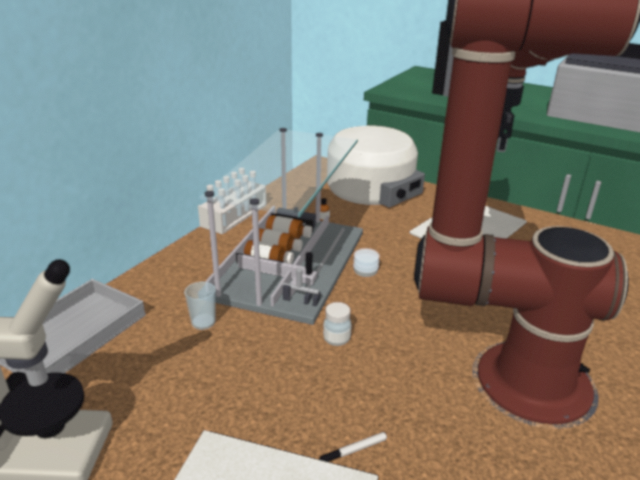

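View pics/top0.png

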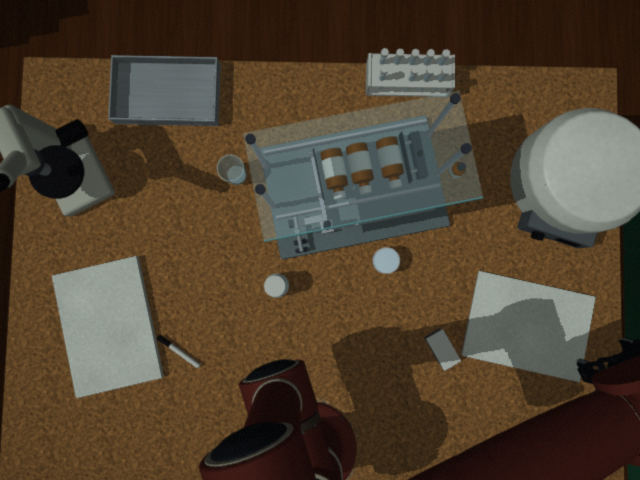

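View pics/wrist0.png

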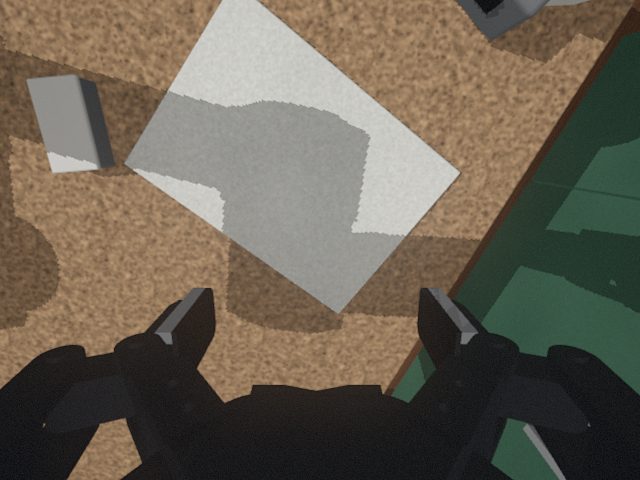

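```bash
python3 - <<'E'
from h import *
from scipy.optimize import least_squares
S=eyes.get_image("side");T=eyes.get_image("top")
obs=[]
def first(c,q,i=0):
    r=pinpoint(c,q); return r
for c,im in (("side",S),("top",T)):
    for q,X in (("guard_edge",(-.13,0,.265)),("bolt_grip",(-.105,.155,.08)),("clamp_grip",(-.105,.085,.08)),("clamp_face",(.02,.079,.046)),("rack",(0,0,0))):
        r=pinpoint(c,q)
        for a in r[:3]: obs.append((c,q,np.array(X),im,np.array(a["point"]),a["score"]))
def w(p,X):
    c,s=np.cos(p[2]),np.sin(p[2]);return np.array([p[0]+c*X[0]-s*X[1],p[1]+s*X[0]+c*X[1],X[2]])
def f(p):
    return np.concatenate([(proj(o[3],w(p,o[2]))-o[4]) for o in obs])
s=least_squares(f,[.65,-.09,.2],loss='soft_l1',f_scale=2.)
print(s.x,np.degrees(s.x[2]))
for o in obs: print(o[0],o[1],o[4].round(1),round(o[5],2),(proj(o[3],w(s.x,o[2]))-o[4]).round(1))
# draw
for n,im in (("side",S),("top",T)):
    g=im["img"].copy()
    def L(a,b,col):
        cv2.line(g,tuple(int(v) for v in proj(im,w(s.x,a)).round()),tuple(int(v) for v in proj(im,w(s.x,b)).round()),col,1)
    for z,x0,x1,y in ((.02,-.16,.12,.21),(.265,-.13,.085,.215)):
        P=[(x0,-y,z),(x1,-y,z),(x1,y,z),(x0,y,z)]
        for i in range(4): L(P[i],P[(i+1)%4],(255,0,0))
    L((-.105,.155,.055),(-.105,.155,.1),(0,255,0));L((-.105,.085,.044),(-.105,.085,.1),(255,255,0))
    L((-.06,-.2,.046),(-.06,.2,.046),(255,0,255));L((.1,-.2,.046),(.1,.2,.046),(255,0,255))
    g=g[110:330,170:400] if n=="side" else g[80:280,220:500]
    g=cv2.resize(g,None,fx=2.8,fy=2.8,interpolation=cv2.INTER_CUBIC)
    cv2.imwrite('pics/fit_%s.png'%n,g[:,:,::-1])
np.save('rack.npy',s.x)
E
```

```text
[ 0.64791378 -0.08295094  0.20084893] 11.507795752969379
side guard_edge [331.4 174.5] 0.58 [0.5 0. ]
side bolt_grip [301.  276.6] 0.6 [-4.7  0.9]
side bolt_grip [283.7 228.7] 0.56 [12.6 48.8]
side clamp_grip [312. 262.] 0.67 [-4.5 -0.8]
side clamp_face [261.7 261.2] 0.57 [-2.5  0.5]
side rack [278.8 263.8] 0.79 [ 1.3 -1.2]
side rack [335.  336.8] 0.72 [-54.9 -74.2]
side rack [203.3 321.5] 0.67 [ 76.8 -58.9]
top guard_edge [371.4 216.6] 0.96 [-1.   4.5]
top guard_edge [438.5 346. ] 0.17 [ -68.1 -124.9]
top bolt_grip [294.9 227.7] 0.57 [-0.4  3. ]
top bolt_grip [238.4 176.4] 0.23 [56.1 54.3]
top clamp_grip [324.3 224.9] 0.37 [0.1 0.4]
top rack [325.7 223.1] 0.73 [ 24.6 -42.5]
```

```bash
ls -la pics
```

```text
total 2344
drwxr-xr-x 2 agent agent   4096 Dec  7 07:32 .
drwxr-xr-x 3 agent agent   4096 Dec  7 07:32 ..
-rw-r--r-- 1 agent agent 451028 Dec  7 07:32 fit_side.png
-rw-r--r-- 1 agent agent 535725 Dec  7 07:32 fit_top.png
-rw-r--r-- 1 agent agent 410099 Dec  7 07:15 side0.png
-rw-r--r-- 1 agent agent 473345 Dec  7 07:15 top0.png
-rw-r--r-- 1 agent agent 509954 Dec  7 07:15 wrist0.png
```

View pics/fit_side.png

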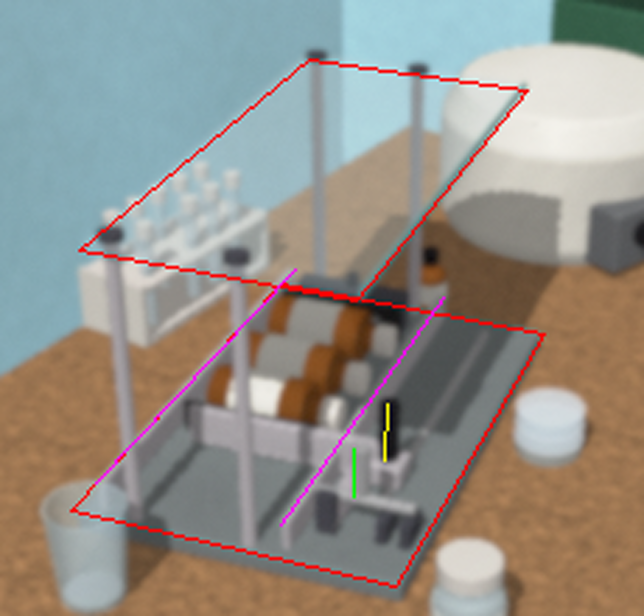

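View pics/fit_top.png

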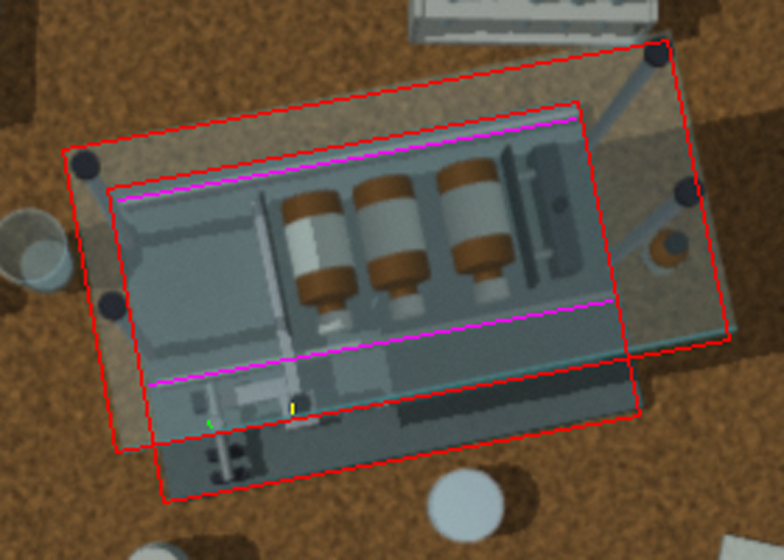

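```bash
python3 - <<'E'
import cv2
t=cv2.imread('pics/top0.png');s=cv2.imread('pics/side0.png')
cv2.imwrite('pics/ta.png',cv2.resize(t[190:270,255:365],None,fx=7,fy=7,interpolation=cv2.INTER_CUBIC))
cv2.imwrite('pics/tb.png',cv2.resize(t[120:260,420:500],None,fx=4,fy=4,interpolation=cv2.INTER_CUBIC))
cv2.imwrite('pics/sa.png',cv2.resize(s[230:330,240:345],None,fx=6,fy=6,interpolation=cv2.INTER_CUBIC))
E
```

```text
(no output)
```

View pics/ta.png

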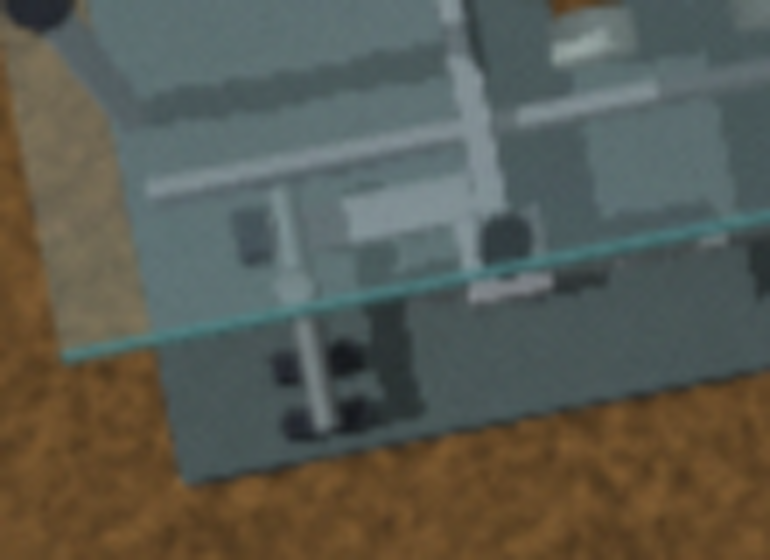

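View pics/tb.png

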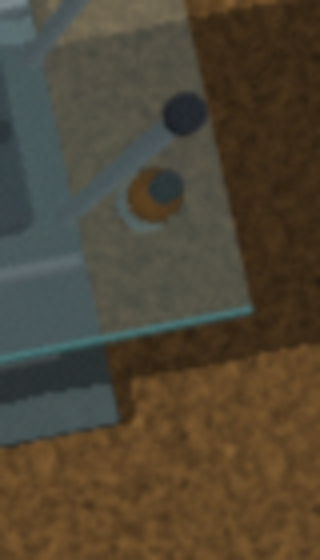

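View pics/sa.png

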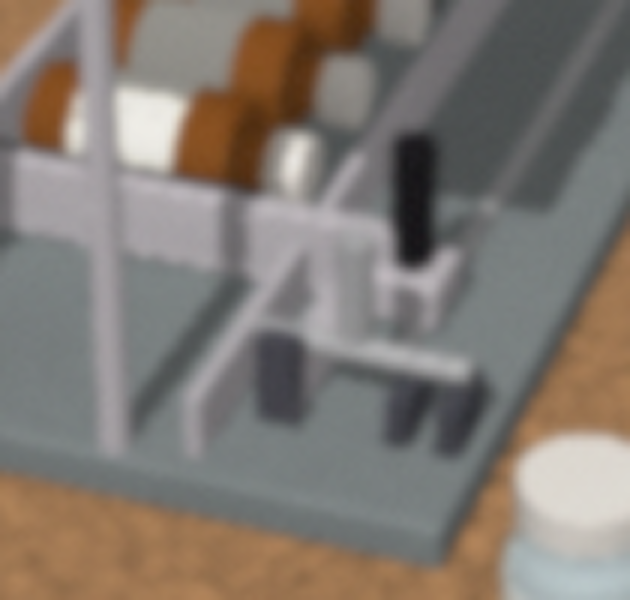

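```bash
python3 - <<'E'
from h import *
from scipy.optimize import least_squares
S=eyes.get_image("side");T=eyes.get_image("top")
obs=[(T,(281.9,259.),(-.16,.21,.02)),(T,(449.5,225.5),(-.16,-.21,.02)),(T,(263.9,241),(-.13,.215,.268)),(T,(482.5,197.5),(-.13,-.215,.268)),
(T,(327.4,223.9),(-.105,.085,.1)),(T,(296.9,230.7),(-.105,.155,.1)),(S,(313.3,320.5),(-.16,.21,.02)),(S,(309.2,252.8),(-.105,.085,.1)),(S,(298.7,269.7),(-.105,.155,.1)),
(S,(331.4,174.5),(-.13,0,.265)),(S,(298.5,217),(-.13,.215,.268)),(S,(358.2,141.6),(-.13,-.215,.268))]
def w(p,X):
    c,s=np.cos(p[2]),np.sin(p[2]);return np.array([p[0]+c*X[0]-s*X[1],p[1]+s*X[0]+c*X[1],X[2]])
f=lambda p:np.concatenate([proj(o[0],w(p,o[2]))-o[1] for o in obs])
s=least_squares(f,[.65,-.09,.2],loss='soft_l1',f_scale=1.5)
print(s.x,np.degrees(s.x[2]));print(s.fun.reshape(-1,2).round(1))
np.save('rack.npy',s.x)
for n,X in (("pin",(-.105,.155,.08)),("handle",(-.105,.085,.08)),("gedge",(-.13,0,.265)),("gl",(-.13,.215,.265)),("gr",(-.13,-.215,.265))): print(n,w(s.x,X).round(4))
# bystanders
for q,hgt in (("petri_stack",0),("beaker",0),("dropper",0),("slide_box",0),("jar",0),("marker",0)):
    for c,im in (("side",S),("top",T)):
        r=pinpoint(c,q)
        print(q,c,[(onz(im,a["point"],0).round(3)[:2].tolist(),round(a["score"],2)) for a in r[:2]])
E
```

```text
[ 0.64956378 -0.08618539  0.21739763] 12.455966504211442
[[-1.6  0.7]
 [ 0.7  0.1]
 [-0.3  0.9]
 [-0.1  0.6]
 [-0.6  0.3]
 [-0.5 -0.4]
 [-0.3 -2.4]
 [-0.7 -0.1]
 [-0.9 -1. ]
 [ 0.9 -1. ]
 [ 0.6 -2.1]
 [-0.8 -1.6]]
pin [0.5136 0.0425 0.08  ]
handle [ 0.5287 -0.0258  0.08  ]
gedge [ 0.5226 -0.1142  0.265 ]
gl [0.4763 0.0957 0.265 ]
gr [ 0.569  -0.3242  0.265 ]
petri_stack side [([0.687, -0.057], 0.69), ([0.462, -0.175], 0.6)]
petri_stack top [([0.449, -0.166], 0.76)]
beaker side [([0.643, 0.203], 0.93)]
beaker top [([0.647, 0.199], 0.71)]
dropper side [([0.693, -0.059], 0.58), ([0.668, -0.343], 0.44)]
dropper top []
slide_box side []
slide_box top [([0.241, -0.301], 0.91)]
jar side [([0.391, 0.088], 0.84)]
jar top [([0.379, 0.092], 0.74)]
marker side [([0.224, 0.328], 0.56)]
marker top [([0.223, 0.324], 0.74)]
```

>>> {"name": "play_rows", "arguments": {
  "moves": [
    {"z": 4,"turn": 7},
    {"z": 4,"turn": 7},
    {"z": 4,"turn": 7},
    {"z": 4,"turn": 7},
    {"z": 4,"turn": 7},
    {"z": 4,"turn": 7},
    {"z": 4,"turn": 7},
    {"z": 4,"turn": 7}
  ]
}}

```text
invalid input
```

```bash
cat > st.py <<'E'
from h import *
o=ctrl.get_obs();M=R.from_rotvec(o["tool_rot"]).as_matrix()
print('t',round(o["t"],2),'q',o["q"].round(3),'p',o["tool_pos"].round(4),'open',round(o["opening"],4),'F',o["contact_force"].round(1))
y=M[:,1];z=M[:,2];print('y',y.round(3),'tilt',np.degrees(np.arccos(-y[2])).round(1),'az',np.degrees(np.arctan2(y[1],y[0])).round(1),'z',z.round(3),'zaz',np.degrees(np.arctan2(z[1],z[0])).round(1),'raz',np.degrees(np.arctan2(*o["tool_pos"][1::-1])).round(1))
E
python3 st.py
```

```text
t 2.75 q [-1.237  0.053  1.613  0.     1.476 -0.119] p [ 0.2734 -0.562   0.2313] open 0.0854 F [-0.8  0.2  0.2]
y [ 0.  0. -1.] tilt 0.0 az 1.6 z [ 0.437 -0.899  0.   ] zaz -64.1 raz -64.1
```

>>> {"name": "play_rows", "arguments": {
  "moves": [
    {"x": 0,"y": 0,"z": 4,"turn": 7,"jaw": 8.5},
    {"x": 0,"y": 0,"z": 4,"turn": 7,"jaw": 8.5}
  ]
}}

```text
t: 2.92
tool_pos: [0.2727, -0.5601, 0.3077]
tool_rot: [-0.665, 1.822, -1.805]
contact_force: [1.1, -1.1, 1.1]
opening: 0.0848
```

```bash
python3 st.py
```

```text
t 2.92 q [-1.237  0.02   1.521  0.     1.61  -0.369] p [ 0.2727 -0.5601  0.3077] open 0.0848 F [ 1.1 -1.1  1.1]
y [-0.003  0.008 -1.   ] tilt 0.5 az 108.9 z [ 0.646 -0.763 -0.008] zaz -49.7 raz -64.0
```

>>> {"name": "play_rows", "arguments": {
  "moves": [
    {"x": 0,"y": 0,"z": 4,"turn": 7,"jaw": 8.5},
    {"x": 0,"y": 0,"z": 4,"turn": 7,"jaw": 8.5},
    {"x": 0,"y": 0,"z": 4,"turn": 7,"jaw": 8.5},
    {"x": 0,"y": 0,"z": 4,"turn": 7,"jaw": 8.5},
    {"x": 0,"y": 0,"z": 4,"turn": 7,"jaw": 8.5},
    {"x": 0,"y": 0,"z": 4,"turn": 7,"jaw": 8.5},
    {"x": 0,"y": 0,"z": 0,"turn": 7,"jaw": 8.5},
    {"x": 0,"y": 0,"z": 0,"turn": 7,"jaw": 8.5}
  ]
}}

```text
t: 3.58
tool_pos: [0.2735, -0.5621, 0.5564]
tool_rot: [-1.263, 1.123, -1.135]
contact_force: [-0.5, -0.9, -0.4]
opening: 0.085
```

>>> {"name": "play_rows", "arguments": {
  "moves": [
    {"x": 1.8,"y": -3.6,"z": 0,"turn": 7,"jaw": 8.5},
    {"x": 1.8,"y": -3.6,"z": 0,"turn": 7,"jaw": 8.5},
    {"x": 1.8,"y": -3.6,"z": 0,"turn": 6,"jaw": 8.5},
    {"x": 1.8,"y": -3.6,"z": 0,"turn": 0,"jaw": 8.5},
    {"x": 1.8,"y": -3.6,"z": 0,"turn": 0,"jaw": 8.5},
    {"x": 1.8,"y": -3.6,"z": 0,"turn": 0,"jaw": 8.5}
  ]
}}

```text
t: 4.08
tool_pos: [0.372, -0.7599, 0.55]
tool_rot: [-1.389, 0.87, -0.869]
contact_force: [1.0, -1.9, 1.2]
opening: 0.085
```

```bash
python3 st.py
```

```text
t 4.08 q [-1.203  0.762  0.177  0.     2.204 -1.656] p [ 0.372  -0.7599  0.55  ] open 0.085 F [ 1.  -1.9  1.2]
y [-0.     0.001 -1.   ] tilt 0.1 az 100.0 z [0.899 0.438 0.   ] zaz 26.0 raz -63.9
```

>>> {"name": "play_rows", "arguments": {
  "moves": [
    {"x": 1.8,"y": -3.6,"z": 0,"turn": 0,"jaw": 8.5},
    {"x": 1.8,"y": -3.6,"z": 0,"turn": 0,"jaw": 8.5}
  ]
}}

```text
t: 4.25
tool_pos: [0.3899, -0.7956, 0.5065]
tool_rot: [-1.392, 0.864, -0.876]
contact_force: [1.8, -1.8, -5.0]
opening: 0.0851
```

```bash
python3 st.py
```

```text
t 4.25 q [-1.2    0.881  0.07   0.003  2.183 -1.651] p [ 0.3899 -0.7956  0.5065] open 0.0851 F [ 1.8 -1.8 -5. ]
y [ 0.005 -0.006 -1.   ] tilt 0.5 az -47.5 z [0.899 0.437 0.002] zaz 25.9 raz -63.9
```

>>> {"name": "play_rows", "arguments": {
  "moves": [
    {"x": 1.8,"y": -3.6,"z": 1,"turn": 0,"jaw": 8.5},
    {"x": 1.8,"y": -3.6,"z": 1,"turn": 0,"jaw": 8.5},
    {"x": 1.8,"y": -3.6,"z": 1,"turn": 0,"jaw": 8.5},
    {"x": 1.8,"y": -3.6,"z": 1,"turn": 0,"jaw": 8.5}
  ]
}}

```text
t: 4.58
tool_pos: [0.4102, -0.8335, 0.4918]
tool_rot: [-1.454, 0.791, -0.962]
contact_force: [0.5, 0.3, -0.2]
opening: 0.0851
```

```bash
python3 st.py
```

```text
t 4.58 q [-1.197  0.908  0.056  0.011  2.056 -1.643] p [ 0.4102 -0.8335  0.4918] open 0.0851 F [ 0.5  0.3 -0.2]
y [ 0.054 -0.109 -0.993] tilt 7.0 az -63.8 z [0.899 0.438 0.001] zaz 25.9 raz -63.8
```

>>> {"name": "play_rows", "arguments": {
  "moves": [
    {"x": 0,"y": 0,"z": 0,"turn": 0,"jaw": 8.5}
  ]
}}

```text
t: 4.67
tool_pos: [0.4103, -0.8338, 0.4888]
tool_rot: [-1.452, 0.793, -0.959]
contact_force: [-0.8, 0.1, -1.5]
opening: 0.0848
```

```bash
python3 st.py; python3 -c "
from h import *
o=ctrl.get_obs();print(o['q'],o['dq'])"
```

```text
t 4.67 q [-1.197  0.91   0.058  0.011  2.056 -1.643] p [ 0.4103 -0.8338  0.4888] open 0.0848 F [-0.8  0.1 -1.5]
y [ 0.052 -0.105 -0.993] tilt 6.7 az -63.6 z [0.899 0.438 0.001] zaz 25.9 raz -63.8
[-1.19653991  0.91021432  0.05808367  0.01139278  2.05614016 -1.64349397] [-0.00198306 -0.01456611 -0.00227884 -0.0057623   0.05247643 -0.00122659]
```

>>> {"name": "play_rows", "arguments": {
  "moves": [
    {"x": 1.5,"y": -3,"z": 1,"turn": 0,"jaw": 8.5},
    {"x": 1.5,"y": -3,"z": 1,"turn": 0,"jaw": 8.5},
    {"x": 1.5,"y": -3,"z": 1,"turn": 0,"jaw": 8.5},
    {"x": 1.5,"y": -3,"z": 1,"turn": 0,"jaw": 8.5},
    {"x": 1.5,"y": -3,"z": 1,"turn": 0,"jaw": 8.5},
    {"x": 1.5,"y": -3,"z": 1,"turn": 0,"jaw": 8.5}
  ]
}}

```text
t: 5.17
tool_pos: [0.4334, -0.8784, 0.4672]
tool_rot: [-1.515, 0.709, -1.053]
contact_force: [0.1, 0.2, 0.2]
opening: 0.085
```

```bash
python3 st.py
```

```text
t 5.17 q [-1.194  0.943  0.056  0.02   1.902 -1.638] p [ 0.4334 -0.8784  0.4672] open 0.085 F [0.1 0.2 0.2]
y [ 0.106 -0.215 -0.971] tilt 13.9 az -63.8 z [0.899 0.438 0.001] zaz 25.9 raz -63.7
```

>>> {"name": "play_rows", "arguments": {
  "moves": [
    {"x": 1.7,"y": -3.5,"z": 1.5,"turn": 0,"jaw": 8.5},
    {"x": 1.7,"y": -3.5,"z": 1.5,"turn": 0,"jaw": 8.5},
    {"x": 1.7,"y": -3.5,"z": 1.5,"turn": 0,"jaw": 8.5},
    {"x": 1.7,"y": -3.5,"z": 1.5,"turn": 0,"jaw": 8.5},
    {"x": 1.7,"y": -3.5,"z": 1.5,"turn": 0,"jaw": 8.5},
    {"x": 1.7,"y": -3.5,"z": 1.5,"turn": 0,"jaw": 8.5},
    {"x": 1.7,"y": -3.5,"z": 1.5,"turn": 0,"jaw": 8.5},
    {"x": 1.7,"y": -3.5,"z": 1.5,"turn": 0,"jaw": 8.5}
  ]
}}

```text
t: 5.83
tool_pos: [0.4616, -0.9395, 0.4584]
tool_rot: [-1.61, 0.565, -1.202]
contact_force: [0.1, 0.5, 0.3]
opening: 0.0851
```

```bash
python3 st.py
```

```text
t 5.83 q [-1.194  0.973  0.056  0.035  1.672 -1.636] p [ 0.4616 -0.9395  0.4584] open 0.0851 F [0.1 0.5 0.3]
y [ 0.189 -0.384 -0.904] tilt 25.4 az -63.8 z [0.899 0.438 0.002] zaz 26.0 raz -63.8
```

>>> {"name": "play_rows", "arguments": {
  "moves": [
    {"x": 1.7,"y": -3.5,"z": 1.5,"turn": 0,"jaw": 8.5},
    {"x": 1.7,"y": -3.5,"z": 1.5,"turn": 0,"jaw": 8.5},
    {"x": 1.7,"y": -3.5,"z": 1.5,"turn": 0,"jaw": 8.5},
    {"x": 1.7,"y": -3.5,"z": 1.5,"turn": 0,"jaw": 8.5},
    {"x": 1.7,"y": -3.5,"z": 1.5,"turn": 0,"jaw": 8.5}
  ]
}}

```text
t: 6.25
tool_pos: [0.4786, -0.9758, 0.457]
tool_rot: [-1.665, 0.469, -1.295]
contact_force: [-0.5, -0.3, 0.3]
opening: 0.085
```

```bash
python3 st.py
```

```text
t 6.25 q [-1.194  0.993  0.056  0.043  1.526 -1.636] p [ 0.4786 -0.9758  0.457 ] open 0.085 F [-0.5 -0.3  0.3]
y [ 0.238 -0.483 -0.843] tilt 32.6 az -63.8 z [0.899 0.438 0.002] zaz 26.0 raz -63.9
```

>>> {"name": "play_rows", "arguments": {
  "moves": [
    {"x": -1.7,"y": 3.6,"z": 0,"turn": 0,"jaw": 5},
    {"x": -1.7,"y": 3.6,"z": 0,"turn": 0,"jaw": 5},
    {"x": -1.7,"y": 3.6,"z": 0,"turn": 0,"jaw": 5},
    {"x": -1.7,"y": 3.6,"z": 0,"turn": 0,"jaw": 5},
    {"x": -1.7,"y": 3.6,"z": 0,"turn": 0,"jaw": 5},
    {"x": -1.7,"y": 3.6,"z": 0,"turn": 0,"jaw": 5},
    {"x": -1.7,"y": 3.6,"z": 0,"turn": 0,"jaw": 5},
    {"x": -1.7,"y": 3.6,"z": 0,"turn": 0,"jaw": 5}
  ]
}}

```text
t: 6.92
tool_pos: [0.3595, -0.7244, 0.461]
tool_rot: [-1.665, 0.469, -1.294]
contact_force: [0.1, 0.4, 0.1]
opening: 0.05
```

```bash
python3 st.py
```

```text
t 6.92 q [-1.222  0.089  1.272  0.062  1.217 -1.68 ] p [ 0.3595 -0.7244  0.461 ] open 0.05 F [0.1 0.4 0.1]
y [ 0.237 -0.483 -0.843] tilt 32.5 az -63.8 z [0.899 0.438 0.002] zaz 26.0 raz -63.6
```

>>> {"name": "play_rows", "arguments": {
  "moves": [
    {"x": 0,"y": 4.1,"z": 0,"turn": 4,"jaw": 5},
    {"x": 0,"y": 4.1,"z": 0,"turn": 4,"jaw": 5},
    {"x": 0,"y": 4.1,"z": 0,"turn": 4,"jaw": 5},
    {"x": 0,"y": 4.1,"z": 0,"turn": 4,"jaw": 5},
    {"x": 0,"y": 4.1,"z": 0,"turn": 4,"jaw": 5},
    {"x": 0,"y": 4.1,"z": 0,"turn": 4,"jaw": 5},
    {"x": 0,"y": 4.1,"z": 0,"turn": 4,"jaw": 5},
    {"x": 0,"y": 4.1,"z": 0,"turn": 4,"jaw": 5}
  ]
}}

```text
t: 7.58
tool_pos: [0.3601, -0.3964, 0.461]
tool_rot: [-1.638, -0.011, -0.874]
contact_force: [0.6, 0.5, 0.4]
opening: 0.05
```

```bash
python3 st.py
```

```text
t 7.58 q [-1.13  -0.552  1.812  0.303  1.399 -2.123] p [ 0.3601 -0.3964  0.461 ] open 0.05 F [0.6 0.5 0.4]
y [ 0.458 -0.282 -0.843] tilt 32.6 az -31.6 z [0.527 0.85  0.002] zaz 58.2 raz -47.7
```

>>> {"name": "play_rows", "arguments": {
  "moves": [
    {"x": 0.3,"y": 4.1,"z": -2,"turn": 4.5,"jaw": 5},
    {"x": 0.3,"y": 4.1,"z": -2,"turn": 4.5,"jaw": 5},
    {"x": 0.3,"y": 4.1,"z": -2,"turn": 4.5,"jaw": 5},
    {"x": 0.3,"y": 4.1,"z": -2,"turn": 4.5,"jaw": 5},
    {"x": 0.3,"y": 4.1,"z": -2,"turn": 4.5,"jaw": 4}
  ]
}}

```text
t: 8.0
tool_pos: [0.3738, -0.2102, 0.3691]
tool_rot: [-1.565, -0.322, -0.572]
contact_force: [1.0, -0.0, -0.5]
opening: 0.0409
```

```bash
python3 st.py
```

```text
t 8.0 q [-0.947 -0.876  2.139  0.394  1.464 -2.314] p [ 0.3738 -0.2102  0.3691] open 0.0409 F [ 1.  -0.  -0.5]
y [ 0.532 -0.086 -0.843] tilt 32.6 az -9.2 z [0.162 0.987 0.001] zaz 80.7 raz -29.3
```

>>> {"name": "play_rows", "arguments": {
  "moves": [
    {"x": 1.2,"y": 3.8,"z": -1.5,"turn": 4.5,"jaw": 4},
    {"x": 1.2,"y": 3.8,"z": -1.5,"turn": 4.5,"jaw": 4},
    {"x": 1.2,"y": 3.8,"z": -1.5,"turn": 4.5,"jaw": 4},
    {"x": 1,"y": 3.8,"z": -1.5,"turn": 4.5,"jaw": 4},
    {"x": 0.8,"y": 3.8,"z": -1.5,"turn": 3.7,"jaw": 4}
  ]
}}

```text
t: 8.42
tool_pos: [0.4273, -0.0232, 0.2956]
tool_rot: [-1.457, -0.603, -0.277]
contact_force: [0.7, -1.1, 0.0]
opening: 0.0397
```

```bash
python3 st.py
```

```text
t 8.42 q [-0.459 -0.925  2.281  0.354  1.337 -2.249] p [ 0.4273 -0.0232  0.2956] open 0.0397 F [ 0.7 -1.1  0. ]
y [ 0.526  0.116 -0.842] tilt 32.6 az 12.5 z [-0.214  0.977  0.001] zaz 102.4 raz -3.1
```

>>> {"name": "play_rows", "arguments": {
  "moves": [
    {"x": 0,"y": 2.4,"z": -3,"turn": 0,"jaw": 4},
    {"x": 0,"y": 2.3,"z": -3,"turn": 0,"jaw": 4},
    {"x": 0,"y": 0,"z": -3.5,"turn": 0,"jaw": 4},
    {"x": 0,"y": 0,"z": -3.5,"turn": 0,"jaw": 4}
  ]
}}

```text
t: 8.75
tool_pos: [0.4274, 0.0241, 0.1654]
tool_rot: [-1.456, -0.605, -0.277]
contact_force: [0.9, -1.0, -0.6]
opening: 0.0401
```

```bash
python3 st.py; python3 - <<'E'
from h import *
im=eyes.get_image("wrist");save(im,'w1')
p=np.load('rack.npy');c,s=np.cos(p[2]),np.sin(p[2])
for q,X in (("bolt_grip",(-.105,.155,.08)),("clamp_grip",(-.105,.085,.08))):
    W=np.array([p[0]+c*X[0]-s*X[1],p[1]+s*X[0]+c*X[1],X[2]])
    print(q,proj(im,W),[(a["point"],a["score"]) for a in pinpoint("wrist",q)])
im=eyes.get_image("side");cv2.imwrite('pics/s1.png',cv2.resize(im["img"][80:360,150:500,::-1],None,fx=2,fy=2))
E
```

```text
t 8.75 q [-0.299 -0.922  2.492  0.307  1.084 -2.164] p [0.4274 0.0241 0.1654] open 0.0401 F [ 0.9 -1.  -0.6]
y [ 0.527  0.117 -0.842] tilt 32.7 az 12.5 z [-0.216  0.976  0.001] zaz 102.5 raz 3.2
bolt_grip [315.16509369 264.61425243] [([230.3, 266.4], 0.58), ([314.1, 261.6], 0.57)]
clamp_grip [229.62713949 264.59656398] [([232.9, 262.7], 0.7), ([55.2, 86.9], 0.63)]
```

View pics/w1.png

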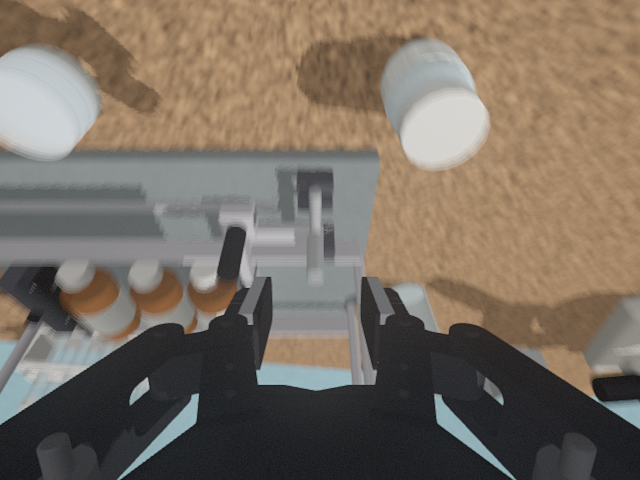

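View pics/s1.png

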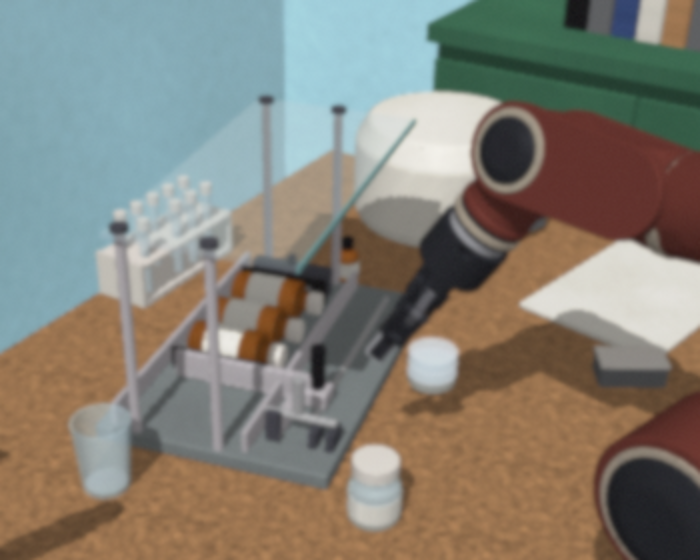

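>>> {"name": "play_rows", "arguments": {
  "moves": [
    {"x": 2.4,"y": 0.5,"z": -2.2,"turn": 0,"jaw": 4},
    {"x": 2.4,"y": 0.5,"z": -2.4,"turn": 0,"jaw": 4}
  ]
}}

```text
t: 9.12
tool_pos: [0.4818, 0.0302, 0.1302]
tool_rot: [-1.46, -0.615, -0.295]
contact_force: [-0.4, -1.4, 0.7]
opening: 0.0398
```

```bash
python3 st.py
```

```text
t 9.12 q [-0.229 -0.647  2.418  0.312  0.851 -2.156] p [0.4818 0.0302 0.1302] open 0.0398 F [-0.4 -1.4  0.7]
y [ 0.543  0.111 -0.833] tilt 33.6 az 11.5 z [-0.209  0.978 -0.006] zaz 102.0 raz 3.6
```

>>> {"name": "play_rows", "arguments": {
  "moves": [
    {"x": 1.0,"y": 0.5,"z": -2,"turn": 0.5,"jaw": 4},
    {"x": 1.6,"y": 0.5,"z": -2,"turn": 0,"jaw": 4},
    {"x": 0,"y": 0,"z": 0,"turn": 0,"jaw": 4}
  ]
}}

```text
t: 9.37
tool_pos: [0.5029, 0.0421, 0.0776]
tool_rot: [-1.453, -0.601, -0.269]
contact_force: [-0.6, -0.3, -1.9]
opening: 0.0402
```

```bash
python3 st.py
```

```text
t 9.37 q [-0.186 -0.449  2.387  0.337  0.708 -2.179] p [0.5029 0.0421 0.0776] open 0.0402 F [-0.6 -0.3 -1.9]
y [ 0.52   0.121 -0.846] tilt 32.3 az 13.1 z [-0.219  0.976  0.005] zaz 102.7 raz 4.8
```

Remaining about (2.1, 0.25, -0.8) cm.

>>> {"name": "play_rows", "arguments": {
  "moves": [
    {"x": 1.0,"y": 0.1,"z": -0.5,"turn": 0,"jaw": 4},
    {"x": 1.0,"y": 0.2,"z": -0.3,"turn": 0,"jaw": 4},
    {"x": 0,"y": 0,"z": 0,"turn": 0,"jaw": 4}
  ]
}}

```text
t: 9.62
tool_pos: [0.5254, 0.0442, 0.0759]
tool_rot: [-1.454, -0.61, -0.277]
contact_force: [0.0, 0.2, 0.4]
opening: 0.0404
```

```bash
python3 st.py; python3 - <<'E'
from h import *
im=eyes.get_image("wrist");save(im,'w2')
im=eyes.get_image("side");cv2.imwrite('pics/s2.png',cv2.resize(im["img"][180:330,230:430,::-1],None,fx=4,fy=4))
E
```

```text
t 9.62 q [-0.169 -0.372  2.341  0.342  0.663 -2.176] p [0.5254 0.0442 0.0759] open 0.0404 F [0.  0.2 0.4]
y [ 0.53   0.119 -0.84 ] tilt 32.9 az 12.7 z [-0.219  0.976  0.001] zaz 102.6 raz 4.8
```

View pics/w2.png

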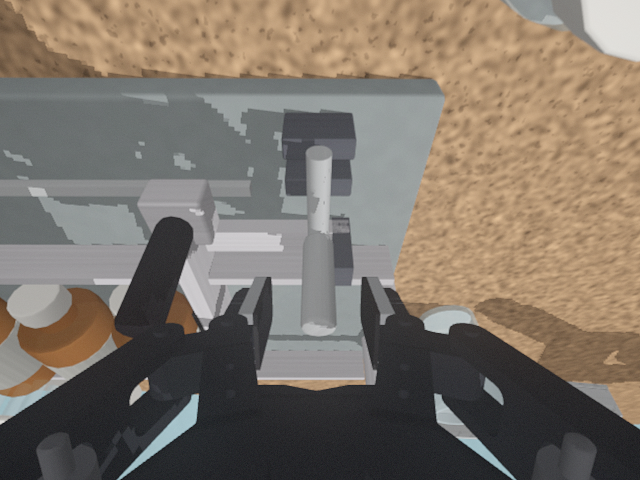

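View pics/s2.png

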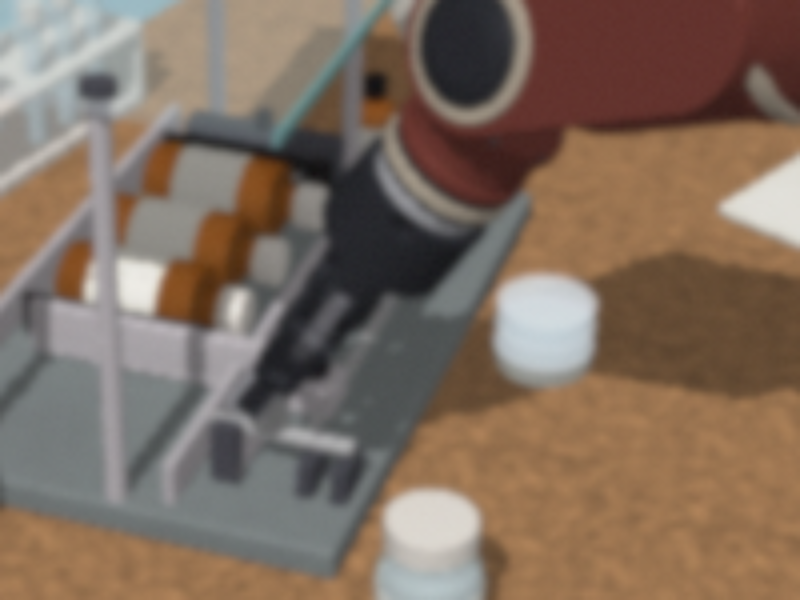

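>>> {"name": "play_rows", "arguments": {
  "moves": [
    {"x": -0.1,"y": 0,"z": -0.7,"turn": 0,"jaw": 4},
    {"x": 0,"y": 0,"z": 0,"turn": 0,"jaw": 0.5},
    {"x": 0,"y": 0,"z": 0,"turn": 0,"jaw": 0.5},
    {"x": 0,"y": 0,"z": 0,"turn": 0,"jaw": 0.5},
    {"x": 0,"y": 0,"z": 0,"turn": 0,"jaw": 0.5}
  ],
  "squeeze": 30
}}

```text
t: 10.13
tool_pos: [0.5205, 0.0441, 0.0646]
tool_rot: [-1.456, -0.607, -0.273]
contact_force: [-1.0, -6.0, 0.3]
opening: 0.0129
```

```bash
python3 st.py
```

```text
t 10.13 q [-0.17  -0.363  2.354  0.348  0.645 -2.187] p [0.5205 0.0441 0.0646] open 0.0129 F [-1.  -6.   0.3]
y [ 0.525  0.118 -0.843] tilt 32.6 az 12.6 z [-0.219  0.976 -0.   ] zaz 102.6 raz 4.8
```

>>> {"name": "play_rows", "arguments": {
  "moves": [
    {"x": -0.7,"y": -0.15,"z": 0,"turn": 0,"jaw": 0.5},
    {"x": -0.7,"y": -0.15,"z": 0,"turn": 0,"jaw": 0.5},
    {"x": -0.6,"y": -0.15,"z": 0,"turn": 0,"jaw": 0.5},
    {"x": -0.5,"y": -0.1,"z": 0,"turn": 0,"jaw": 0.5},
    {"x": 0,"y": 0,"z": 0,"turn": 0,"jaw": 0.5}
  ]
}}

```text
t: 10.55
tool_pos: [0.4964, 0.0386, 0.0652]
tool_rot: [-1.456, -0.608, -0.278]
contact_force: [16.0, -0.4, -11.2]
opening: 0.0132
```

```bash
python3 st.py
```

```text
t 10.55 q [-0.198 -0.453  2.416  0.358  0.677 -2.21 ] p [0.4964 0.0386 0.0652] open 0.0132 F [ 16.   -0.4 -11.2]
y [ 0.53   0.117 -0.84 ] tilt 32.9 az 12.5 z [-0.217  0.976 -0.   ] zaz 102.5 raz 4.4
```

>>> {"name": "play_rows", "arguments": {
  "moves": [
    {"x": 0.1,"y": 0,"z": 0,"turn": 0,"jaw": 4},
    {"x": 0,"y": 0,"z": 0,"turn": 0,"jaw": 4},
    {"x": 0,"y": 0,"z": 0,"turn": 0,"jaw": 4}
  ]
}}

```text
t: 10.8
tool_pos: [0.4964, 0.0397, 0.0645]
tool_rot: [-1.454, -0.606, -0.272]
contact_force: [0.5, -0.3, -0.6]
opening: 0.04
```

```bash
python3 st.py; python3 - <<'E'
from h import *
im=eyes.get_image("wrist");save(im,'w3')
E
```

```text
t 10.8 q [-0.196 -0.448  2.412  0.357  0.682 -2.21 ] p [0.4964 0.0397 0.0645] open 0.04 F [ 0.5 -0.3 -0.6]
y [ 0.524  0.12  -0.843] tilt 32.6 az 12.9 z [-0.22   0.976  0.002] zaz 102.7 raz 4.6
```

View pics/w3.png

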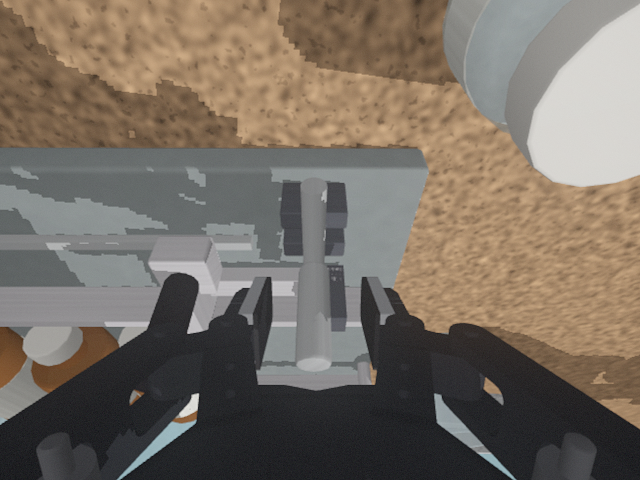

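>>> {"name": "play_rows", "arguments": {
  "moves": [
    {"x": -1.0,"y": -0.2,"z": 1.7,"turn": 0,"jaw": 4},
    {"x": -1.0,"y": -0.2,"z": 1.8,"turn": 0,"jaw": 4},
    {"x": -1.0,"y": -0.2,"z": 2.0,"turn": 0,"jaw": 4},
    {"x": 0,"y": 0,"z": 0,"turn": 0,"jaw": 4}
  ]
}}

```text
t: 11.18
tool_pos: [0.4681, 0.0331, 0.1245]
tool_rot: [-1.455, -0.613, -0.278]
contact_force: [0.5, 0.3, 1.6]
opening: 0.0398
```

```bash
python3 st.py; python3 - <<'E'
from h import *
im=eyes.get_image("wrist");save(im,'w4')
p=np.load('rack.npy');c,s=np.cos(p[2]),np.sin(p[2])
W=lambda X:np.array([p[0]+c*X[0]-s*X[1],p[1]+s*X[0]+c*X[1],X[2]])
for q,X in (("bolt_grip",(-.13,.155,.08)),("clamp_grip",(-.105,.085,.08))):
    print(q,W(X),proj(im,W(X)),[(a["point"],a["score"]) for a in pinpoint("wrist",q)])
E
```

```text
t 11.18 q [-0.234 -0.686  2.447  0.315  0.878 -2.167] p [0.4681 0.0331 0.1245] open 0.0398 F [0.5 0.3 1.6]
y [ 0.532  0.118 -0.839] tilt 33.0 az 12.6 z [-0.219  0.976 -0.001] zaz 102.7 raz 4.0
bolt_grip [0.48919188 0.03712662 0.08      ] [314.88147086 250.57375   ] [([314.4, 248.9], 0.68)]
clamp_grip [ 0.52870168 -0.02583349  0.08      ] [206.46291779 274.73821534] [([208.5, 272.7], 0.81)]
```

View pics/w4.png

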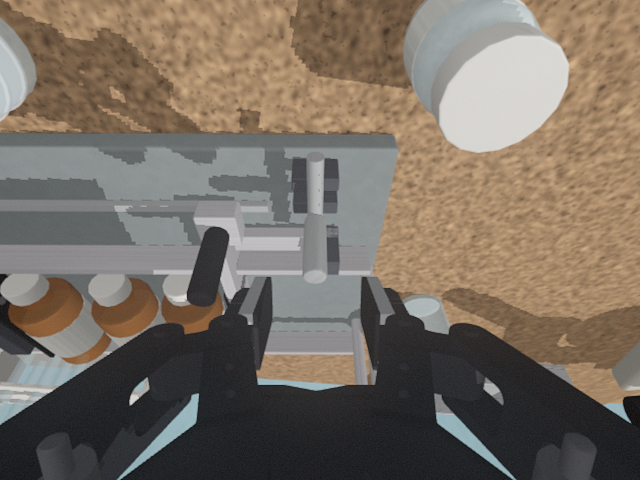

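>>> {"name": "play_rows", "arguments": {
  "moves": [
    {"x": 0.6,"y": -2.2,"z": 0.6,"turn": 0,"jaw": 4},
    {"x": 1.2,"y": -2.2,"z": 0,"turn": 0,"jaw": 4},
    {"x": 1.5,"y": -2.1,"z": 0,"turn": 0,"jaw": 4},
    {"x": 0,"y": 0,"z": 0,"turn": 0,"jaw": 4}
  ]
}}

```text
t: 11.67
tool_pos: [0.5006, -0.034, 0.124]
tool_rot: [-1.455, -0.601, -0.273]
contact_force: [0.5, 0.1, 0.3]
opening: 0.0403
```

```bash
python3 st.py; python3 - <<'E'
from h import *
im=eyes.get_image("wrist");save(im,'w5')
p=np.load('rack.npy');c,s=np.cos(p[2]),np.sin(p[2])
W=lambda X:np.array([p[0]+c*X[0]-s*X[1],p[1]+s*X[0]+c*X[1],X[2]])
for q,X in (("bolt_grip",(-.13,.155,.08)),("clamp_grip",(-.105,.085,.08))):
    print(q,proj(im,W(X)),[(a["point"],a["score"]) for a in pinpoint("wrist",q)])
E
```

```text
t 11.67 q [-0.394 -0.521  2.35   0.415  0.879 -2.378] p [ 0.5006 -0.034   0.124 ] open 0.0403 F [0.5 0.1 0.3]
y [ 0.523  0.119 -0.844] tilt 32.4 az 12.8 z [-0.216  0.976  0.003] zaz 102.5 raz -3.9
bolt_grip [445.5116265  231.81800707] [([443.8, 229.3], 0.64)]
clamp_grip [318.79150501 260.13418797] [([320.8, 260.3], 0.72)]
```

View pics/w5.png

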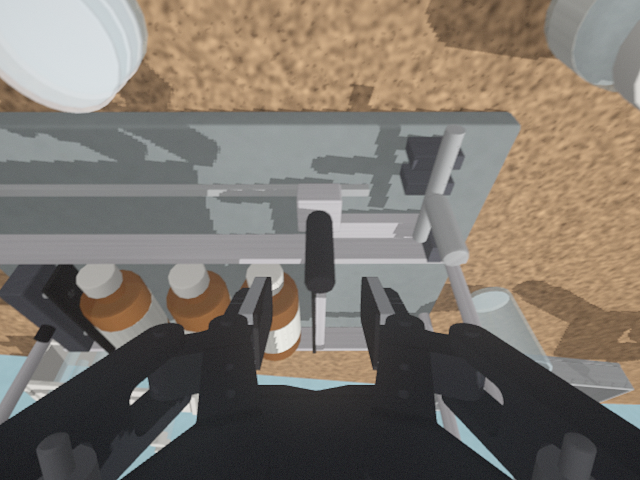

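>>> {"name": "play_rows", "arguments": {
  "moves": [
    {"x": 1.2,"y": 0.3,"z": -1.7,"turn": 0,"jaw": 4},
    {"x": 1.3,"y": 0.3,"z": -1.7,"turn": 0,"jaw": 4},
    {"x": 1.3,"y": 0.3,"z": -1.7,"turn": 0,"jaw": 4},
    {"x": 0,"y": 0,"z": 0,"turn": 0,"jaw": 4}
  ]
}}

```text
t: 12.15
tool_pos: [0.5352, -0.0199, 0.0693]
tool_rot: [-1.451, -0.6, -0.265]
contact_force: [0.0, 0.3, -0.4]
opening: 0.0399
```

```bash
cat > hs.py <<'E'
from h import *
o=ctrl.get_obs();p=np.load('rack.npy');c,s=np.cos(p[2]),np.sin(p[2])
ry=np.array([-s,c,0]);rx=np.array([c,s,0]);M=R.from_rotvec(o["tool_rot"]).as_matrix()
g=o["tool_pos"]-.019*M[:,1]-[p[0],p[1],0]
print('t',round(o["t"],2),'grasp in rack mm',(1e3*np.array([g@rx,g@ry,g[2]])).round(1),'F x,y',(o["contact_force"]@rx).round(1),(o["contact_force"]@ry).round(1),'open',round(o["opening"]*1e3,1),'q',o["q"].round(2))
E
python3 hs.py; python3 - <<'E'
from h import *
im=eyes.get_image("wrist");save(im,'w6')
E
```

```text
t 12.15 grasp in rack mm [-107.5   89.2   85.4] F x,y 0.1 0.3 open 39.9 q [-0.33 -0.31  2.3   0.45  0.71 -2.4 ]
```

View pics/w6.png

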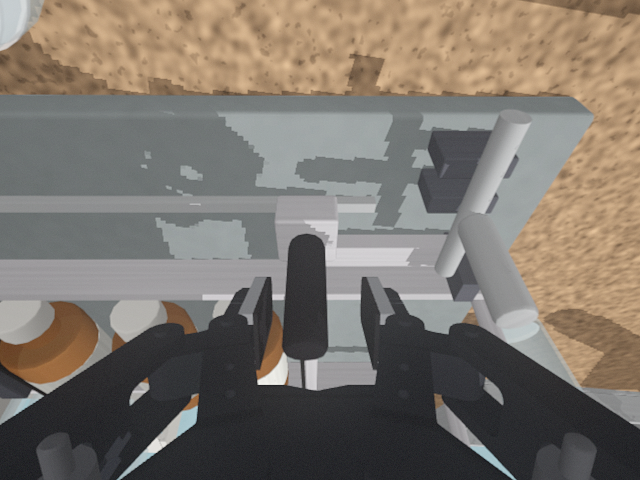

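>>> {"name": "play_rows", "arguments": {
  "moves": [
    {"x": 0.09,"y": -0.39,"z": 0,"turn": 0,"jaw": 4},
    {"x": 0.09,"y": -0.39,"z": 0,"turn": 0,"jaw": 4},
    {"x": 0.09,"y": -0.39,"z": 0,"turn": 0,"jaw": 4},
    {"x": 0.09,"y": -0.39,"z": 0,"turn": 0,"jaw": 4},
    {"x": 0.09,"y": -0.39,"z": 0,"turn": 0,"jaw": 4},
    {"x": 0.09,"y": -0.39,"z": 0,"turn": 0,"jaw": 4},
    {"x": 0.09,"y": -0.39,"z": 0,"turn": 0,"jaw": 4},
    {"x": 0.09,"y": -0.39,"z": 0,"turn": 0,"jaw": 4}
  ]
}}

```text
t: 12.87
tool_pos: [0.5447, -0.053, 0.0757]
tool_rot: [-1.451, -0.606, -0.273]
contact_force: [-3.6, 6.1, 5.2]
opening: 0.0401
```

```bash
python3 hs.py
```

```text
t 12.87 grasp in rack mm [-105.4   54.9   91.7] F x,y -2.2 6.8 open 40.1 q [-0.4  -0.28  2.27  0.49  0.73 -2.49]
```

>>> {"name": "play_rows", "arguments": {
  "moves": [
    {"x": 0.07,"y": -0.39,"z": -0.1,"turn": 0,"jaw": 4},
    {"x": 0.07,"y": -0.39,"z": -0.1,"turn": 0,"jaw": 4},
    {"x": 0.07,"y": -0.39,"z": -0.1,"turn": 0,"jaw": 4},
    {"x": 0.07,"y": -0.39,"z": -0.1,"turn": 0,"jaw": 4},
    {"x": 0.07,"y": -0.39,"z": 0,"turn": 0,"jaw": 4}
  ]
}}

```text
t: 13.28
tool_pos: [0.5486, -0.0725, 0.0719]
tool_rot: [-1.451, -0.607, -0.274]
contact_force: [2.1, 6.9, 1.8]
opening: 0.0401
```

```bash
python3 hs.py;python3 - <<'E'
from h import *
im=eyes.get_image("side");cv2.imwrite('pics/s7.png',cv2.resize(im["img"][180:330,230:430,::-1],None,fx=4,fy=4))
im=eyes.get_image("top");cv2.imwrite('pics/t7.png',cv2.resize(im["img"][110:270,240:500,::-1],None,fx=3,fy=3))
E
```

```text
t 13.28 grasp in rack mm [-105.9   35.    87.9] F x,y 3.5 6.3 open 40.1 q [-0.44 -0.24  2.25  0.52  0.74 -2.55]
```

View pics/s7.png

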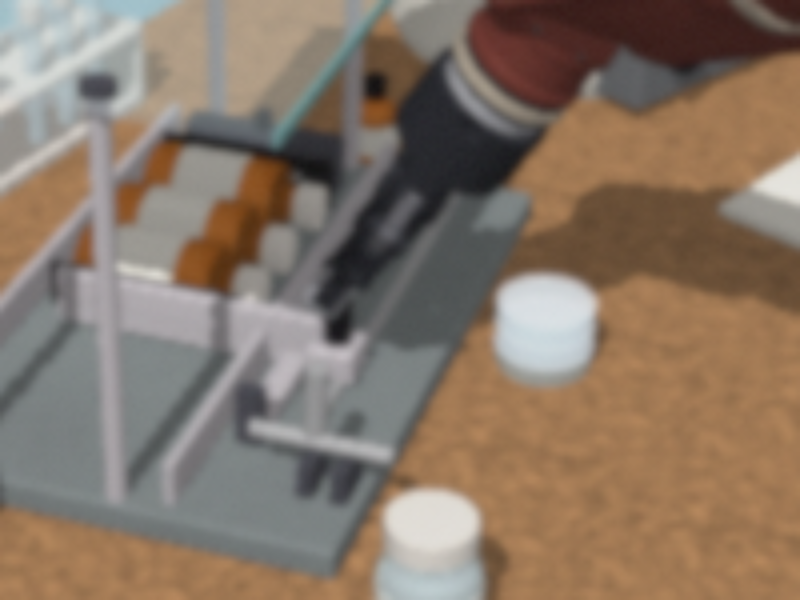

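View pics/t7.png

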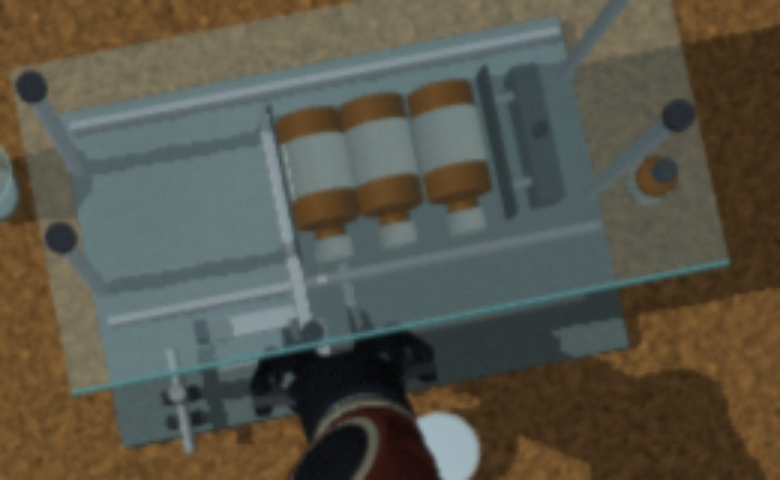

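>>> {"name": "play_rows", "arguments": {
  "moves": [
    {"x": 0.04,"y": -0.2,"z": 0,"turn": 0,"jaw": 4},
    {"x": 0.04,"y": -0.2,"z": 0,"turn": 0,"jaw": 4},
    {"x": 0.04,"y": -0.2,"z": 0,"turn": 0,"jaw": 4},
    {"x": 0.04,"y": -0.2,"z": 0,"turn": 0,"jaw": 4}
  ]
}}

```text
t: 13.72
tool_pos: [0.5503, -0.0803, 0.0719]
tool_rot: [-1.451, -0.607, -0.274]
contact_force: [1.9, 8.8, 0.9]
opening: 0.0401
```

```bash
python3 hs.py
```

```text
t 13.72 grasp in rack mm [-105.9   27.    87.9] F x,y 3.8 8.2 open 40.1 q [-0.45 -0.23  2.24  0.53  0.74 -2.57]
```

>>> {"name": "play_rows", "arguments": {
  "moves": [
    {"x": 0.04,"y": -0.2,"z": 0,"turn": 0,"jaw": 4},
    {"x": 0.04,"y": -0.2,"z": 0,"turn": 0,"jaw": 4}
  ]
}}

```text
t: 13.88
tool_pos: [0.5512, -0.0843, 0.0719]
tool_rot: [-1.451, -0.607, -0.274]
contact_force: [2.9, 7.9, 1.3]
opening: 0.0399
```

```bash
python3 hs.py
```

```text
t 13.88 grasp in rack mm [-105.9   23.    87.9] F x,y 4.5 7.1 open 39.9 q [-0.46 -0.23  2.24  0.53  0.75 -2.58]
```

>>> {"name": "play_rows", "arguments": {
  "moves": [
    {"x": 0.04,"y": -0.2,"z": 0,"turn": 0,"jaw": 4},
    {"x": 0.04,"y": -0.2,"z": 0,"turn": 0,"jaw": 4}
  ]
}}

```text
t: 14.05
tool_pos: [0.5519, -0.088, 0.0719]
tool_rot: [-1.45, -0.607, -0.274]
contact_force: [2.6, 11.8, 0.3]
opening: 0.04
```

```bash
python3 hs.py
```

```text
t 14.05 grasp in rack mm [-106.    19.2   87.9] F x,y 5.1 11.0 open 40.0 q [-0.47 -0.22  2.23  0.54  0.75 -2.59]
```

>>> {"name": "play_rows", "arguments": {
  "moves": [
    {"x": 0.04,"y": -0.2,"z": 0,"turn": 0,"jaw": 4},
    {"x": 0.04,"y": -0.2,"z": 0,"turn": 0,"jaw": 4}
  ]
}}

```text
t: 14.22
tool_pos: [0.5526, -0.0911, 0.0718]
tool_rot: [-1.448, -0.606, -0.274]
contact_force: [3.4, 13.1, 2.0]
opening: 0.0403
```

```bash
python3 hs.py
```

```text
t 14.22 grasp in rack mm [-106.    16.    87.8] F x,y 6.1 12.1 open 40.3 q [-0.48 -0.22  2.23  0.54  0.75 -2.6 ]
```

>>> {"name": "play_rows", "arguments": {
  "moves": [
    {"x": 0.03,"y": -0.15,"z": 0,"turn": 0,"jaw": 4},
    {"x": 0,"y": 0,"z": 0,"turn": 0,"jaw": 4},
    {"x": 0,"y": 0,"z": 0,"turn": 0,"jaw": 4}
  ]
}}

```text
t: 14.47
tool_pos: [0.553, -0.0925, 0.0719]
tool_rot: [-1.448, -0.607, -0.274]
contact_force: [3.3, 12.0, 2.8]
opening: 0.0401
```

```bash
python3 hs.py;python3 - <<'E'
from h import *
im=eyes.get_image("top");cv2.imwrite('pics/t8.png',cv2.resize(im["img"][110:270,240:500,::-1],None,fx=3,fy=3))
E
python3 hs.py
```

```text
t 14.47 grasp in rack mm [-106.    14.5   87.8] F x,y 5.8 11.0 open 40.1 q [-0.48 -0.22  2.23  0.54  0.75 -2.6 ]
t 14.52 grasp in rack mm [-106.    14.5   87.9] F x,y 5.7 11.5 open 39.9 q [-0.48 -0.22  2.23  0.54  0.75 -2.6 ]
```

View pics/t8.png

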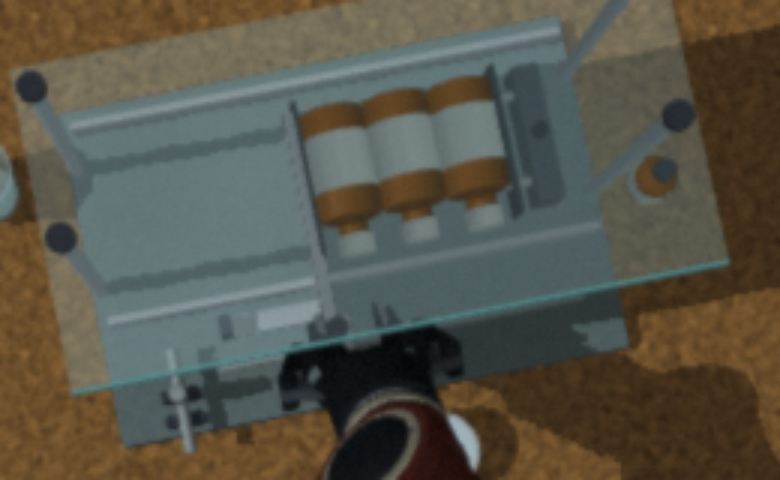

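>>> {"name": "play_rows", "arguments": {
  "moves": [
    {"x": 0.02,"y": -0.1,"z": 0,"turn": 0,"jaw": 4},
    {"x": 0.02,"y": -0.1,"z": 0,"turn": 0,"jaw": 4},
    {"x": 0.02,"y": -0.1,"z": 0,"turn": 0,"jaw": 4},
    {"x": 0,"y": 0,"z": 0,"turn": 0,"jaw": 4},
    {"x": 0,"y": 0,"z": 0,"turn": 0,"jaw": 4}
  ]
}}

```text
t: 14.93
tool_pos: [0.5534, -0.0947, 0.0718]
tool_rot: [-1.446, -0.607, -0.273]
contact_force: [3.0, 15.0, 3.6]
opening: 0.04
```

```bash
python3 hs.py;python3 - <<'E'
from h import *
im=eyes.get_image("top")
E
python3 hs.py
```

```text
t 14.93 grasp in rack mm [-106.    12.2   87.8] F x,y 6.1 14.0 open 40.0 q [-0.48 -0.21  2.23  0.55  0.76 -2.61]
t 14.98 grasp in rack mm [-106.    12.2   87.8] F x,y 7.2 13.6 open 40.0 q [-0.48 -0.21  2.23  0.55  0.76 -2.61]
```

>>> {"name": "play_rows", "arguments": {
  "moves": [
    {"x": -0.07,"y": 0.3,"z": 0,"turn": 0,"jaw": 4},
    {"x": -0.08,"y": 0.4,"z": 0,"turn": 0,"jaw": 4},
    {"x": -0.08,"y": 0.4,"z": 0,"turn": 0,"jaw": 4},
    {"x": 0,"y": 0,"z": 0,"turn": 0,"jaw": 4}
  ]
}}

```text
t: 15.32
tool_pos: [0.5505, -0.0864, 0.0706]
tool_rot: [-1.454, -0.606, -0.272]
contact_force: [-0.4, -0.3, -0.6]
opening: 0.0401
```

```bash
python3 hs.py;python3 - <<'E'
from h import *
im=eyes.get_image("wrist");save(im,'w9')
E
python3 hs.py
```

```text
t 15.32 grasp in rack mm [-107.    21.1   86.7] F x,y -0.4 -0.2 open 40.1 q [-0.47 -0.23  2.24  0.53  0.74 -2.58]
t 15.37 grasp in rack mm [-106.9   20.8   86.6] F x,y 0.2 -0.4 open 40.2 q [-0.47 -0.23  2.24  0.53  0.74 -2.58]
```

View pics/w9.png

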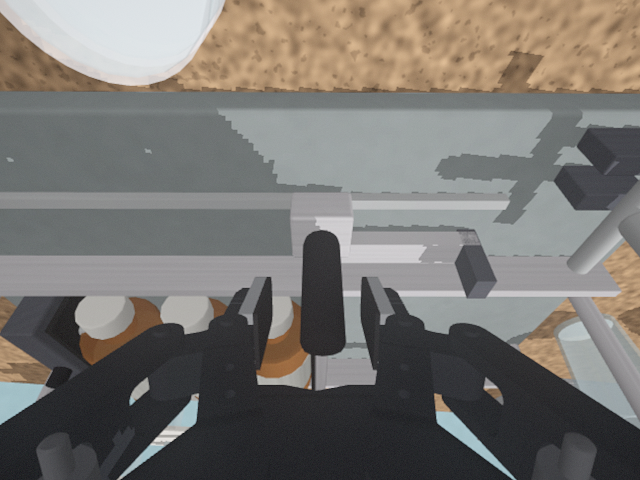

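>>> {"name": "play_rows", "arguments": {
  "moves": [
    {"x": -1.0,"y": -0.2,"z": 1.6,"turn": 0,"jaw": 4},
    {"x": -1.2,"y": -0.3,"z": 2.0,"turn": 0,"jaw": 4},
    {"x": -1.2,"y": -0.3,"z": 2.0,"turn": 0,"jaw": 4},
    {"x": -1.5,"y": -0.3,"z": 2.2,"turn": 0,"jaw": 4},
    {"x": -1.5,"y": -0.3,"z": 2.0,"turn": 0,"jaw": 4},
    {"x": -1,"y": 0,"z": 2,"turn": 0,"jaw": 4},
    {"x": 0,"y": 0,"z": 0,"turn": 0,"jaw": 4}
  ]
}}

```text
t: 15.95
tool_pos: [0.4778, -0.1024, 0.1941]
tool_rot: [-1.459, -0.612, -0.278]
contact_force: [0.6, -0.2, 1.2]
opening: 0.0398
```

```bash
python3 st.py; python3 - <<'E'
from h import *
W=eyes.get_image("wrist");save(W,'w10')
im=eyes.get_image("side");cv2.imwrite('pics/s10.png',cv2.resize(im["img"][130:360,180:480,::-1],None,fx=2.6,fy=2.6))
T=eyes.get_image("top");cv2.imwrite('pics/t10.png',cv2.resize(T["img"][110:310,220:500,::-1],None,fx=2.8,fy=2.8))
p=np.load('rack.npy');c,s=np.cos(p[2]),np.sin(p[2])
w=lambda X:np.array([p[0]+c*X[0]-s*X[1],p[1]+s*X[0]+c*X[1],X[2]])
for cam,I in (("wrist",W),("side",im),("top",T)):
  for q,z in (("bolt_grip",.08),("clamp_grip",.08),("bottle_1",.046),("clamp_face",.046)):
    for a in pinpoint(cam,q)[:3]:
        d=onz(I,a["point"],z)[:2]-p[:2];print(cam,q,round(a["score"],2),(1e3*np.array([c*d[0]+s*d[1],-s*d[0]+c*d[1]])).round(0))
for q in ["petri_stack","beaker","dropper","slide_box","jar","marker"]:
    for cam,I in (("side",im),("top",T)):
        print(q,cam,[(onz(I,a["point"],0).round(3)[:2].tolist(),round(a["score"],2)) for a in pinpoint(cam,q)[:2]])
E
```

```text
t 15.95 q [-0.598 -0.626  2.295  0.458  1.098 -2.523] p [ 0.4778 -0.1024  0.1941] open 0.0398 F [ 0.6 -0.2  1.2]
y [ 0.532  0.115 -0.839] tilt 32.9 az 12.2 z [-0.218  0.976 -0.005] zaz 102.6 raz -12.1
wrist bolt_grip 0.82 [-127.  154.]
wrist bolt_grip 0.35 [-107.   24.]
wrist clamp_grip 0.97 [-101.   24.]
wrist clamp_grip 0.48 [-89.   4.]
wrist bottle_1 0.97 [ 24. -61.]
wrist bottle_1 0.77 [28. -9.]
wrist bottle_1 0.66 [  32. -112.]
wrist clamp_face 0.64 [16. 18.]
side bolt_grip 0.56 [-131.  158.]
side bolt_grip 0.55 [ 17. 360.]
side bolt_grip 0.5 [  6. -53.]
side clamp_grip 0.68 [-112.   15.]
side bottle_1 0.87 [  9. -95.]
side bottle_1 0.74 [25. -2.]
side bottle_1 0.69 [ 27. -53.]
side clamp_face 0.89 [13. 25.]
top clamp_grip 0.44 [-103.   19.]
top bottle_1 0.35 [-222.  222.]
petri_stack side [([0.733, -0.245], 0.23), ([0.24, -0.303], 0.16)]
petri_stack top [([0.448, -0.168], 0.5)]
beaker side [([0.653, 0.197], 0.68), ([0.552, -0.066], 0.63)]
beaker top [([0.651, 0.203], 0.68)]
dropper side [([0.673, -0.337], 0.63)]
dropper top []
slide_box side [([0.237, -0.293], 0.96), ([0.663, -0.318], 0.48)]
slide_box top [([0.246, -0.305], 0.57)]
jar side [([0.39, 0.095], 0.59)]
jar top [([0.382, 0.095], 0.59)]
marker side [([0.241, -0.303], 0.67), ([0.222, 0.328], 0.55)]
marker top [([0.221, 0.325], 0.84)]
```

View pics/w10.png

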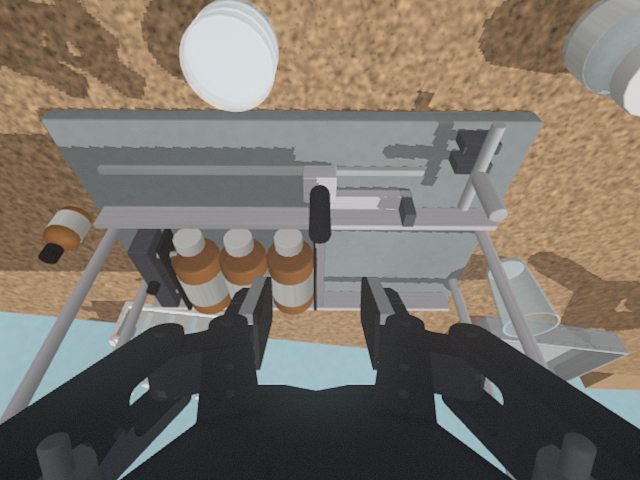

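View pics/s10.png

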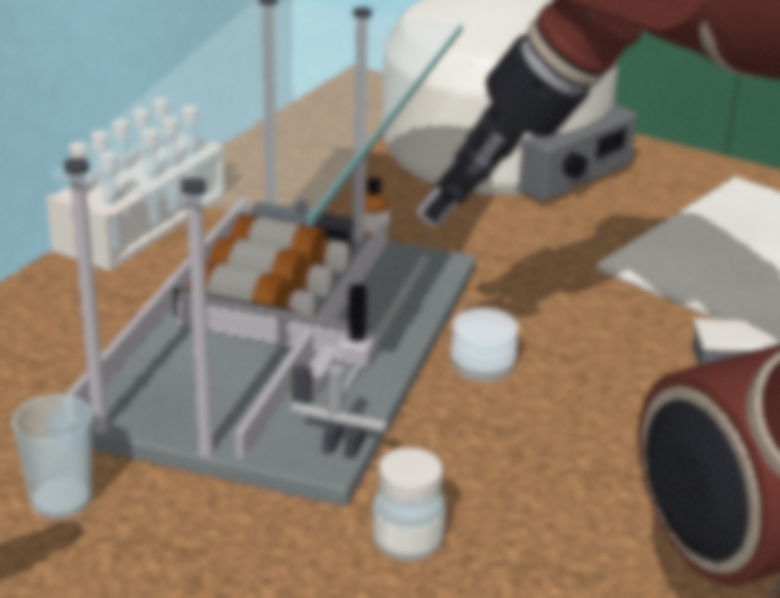

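View pics/t10.png

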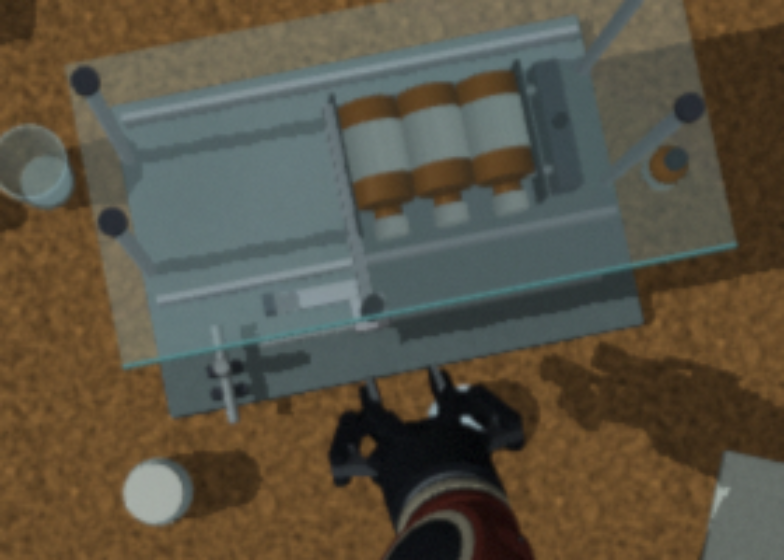

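```bash
python3 -c "
from station import finish_job
print(finish_job())"
```

```text
the job is handed in; nothing more can be done
None
```

The safety bolt is drawn and left drawn, and the three bottles are packed and clamped against the sprung end stop. The job is handed in; it took about 16 s of the 67 s, and `finish_job` gave no verdict.

**What I did**
- **Tilt:** the moves have no tilt command. I tilted the tool about 33° by driving the arm past its outer reach, high up and clear of the scene, and the tilt stayed when it came back.
- **Bolt:** I gripped the pin and pulled it 24.7 mm towards the front, until a rise to about 16 N showed it had met its stop.
- **Clamp:** I pushed the handle to the right with one finger until the hand felt 14 N. Less about 6 N of friction, that is roughly 7–8 N on the bottles. I then backed off and withdrew.

**Last checks**
- **Bolt:** the pin measures x ≈ -127 to -131 mm, so about 22–26 mm drawn.
- **Row:** the bottles' centres are about 51–52 mm apart in the wrist view. The first bottle's centre is about 26–27 mm from the clamp face, and the handle stayed where I left it.
- **Release:** the hand reads about 0 N and touches nothing.
- **Bystanders:** the petri stack, beaker, slide box, jar, marker and dropper show no movement beyond about 1 cm of detection scatter. The dropper was seen only by the side camera, and a few low-score detections were plainly wrong.

**Doubts**
- **Joint 3:** it read 0.056 to 0.058 rad while I was tilting, just under its listed lower limit of 0.06. I could not tell whether that counts as leaving its range.
- **Clamping force after release:** I could not measure it directly. It could have settled to about 6 N if friction did not hold the full 8 N.

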